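# Clear the cup, set the drying rack's leg to its mark and lock it

### The job

The steel cup on the drying rack's peg is in the way: lift it off and stand it, still mouth down, fully on the wooden board. Then slide the rack's leg out by its upright post until its pointer is level with the marker and, only then, press the forked cam lever down flat while holding the post there. Finish still holding the post with the leg at the marker, and leave the bottle, jar and bowl alone.

Things in the scene. Friction and masses are not known exactly. Their poses are not given: they have to be found in the camera images.
- rack: Drying rack fixed to the counter: aluminium rail 270 long, 24 wide, top at 22 mm, on two feet 130 wide. Origin: on the counter under the rail's middle. x: along the rail, the way the leg slides out; y: level, to the side of the cup peg; z up. At x = -118 and -132 mm wire hoops stand 78 high, 85 wide. A scale strip runs along y = -51 mm, top at 18 mm.
- peg_top (a point): Middle of the flat top of the cup peg, 75 mm above the counter: a round upright steel pin 20 mm thick, at x = 30, y = 52 mm of the rack.
- cup: Loose steel cup hanging mouth down on the peg: 55 mm high, 54 across the rim, 52 across its closed end (now the top), wall 3, about 0.12 kg. Origin: centre of the rim, its underside as it hangs, at first 24 mm above the counter (top at 79); z up. The peg reaches 51 mm up inside it. It blocks the way of the leg and lever.
- board: Wooden board 150 x 150 x 12 mm, fixed on the counter. Origin: centre of its underside; x and y along its edges.
- leg (a joint): How far the sliding leg is out, m: 0 (fully in, its start) to 0.130, along the rack's +x. A light spring slides it back if let go anywhere near the marker (net pull about 1 N, so it may also creep back a little while the fingers slip down the post); moving it out takes 2 to 3 N. The leg is a black carriage 100 mm long, 40 wide, top at 35 mm, riding on the rail; the post and the lever ride on it.
- post (a point): Upright steel grip post fixed on the leg, on the rail's centre line: 20 mm along the rack's x, 14 across (y), 60 high, from 35 to 95 mm above the counter. This point: centre of its lower end; axes parallel to the rack's. At rack x = -60 mm with the leg fully in. It passes up between the lever's tines.
- lever (a joint): Angle of the steel cam lever, rad: 0 = closed, flat and level (top 43 mm above the counter); starts open at 0.30 to 0.40, free end raised. It stays where left; about 4 N down beside the post moves it; hard stop at 0. Fingers that pinch the post across have a tine under each tip: sliding down the post with a light grip presses it shut.
- lever_end (a point): Middle of the lever's free end, top face. The lever is a flat fork 6 mm thick, 64 across (rack's y), hinged on a level pin along y, 45 mm from the post towards rack -x, 40 mm above the counter. Its two tines, 22 wide with a 20 mm gap, pass either side of the post and end 24 mm beyond its centre. At 0.40 the end is 70 mm above the counter.
- pointer (a point): Tip of the thin steel pointer on the sliding leg, 44 mm from the centre line towards the scale, 29 mm above the counter; level with the post's centre along the rail.
- mark (a point): The marker: upright black plastic plate 5 mm thick, 18 wide, 32 high, fixed on the scale strip. This point: middle of its thickness near its inner edge, 29 mm above the counter; its x is along the rack's x. The pointer must come level with it along the rail; the leg is then 75 to 115 mm out.
- oil: Bystander: green glass bottle, 56 mm thick, 190 high. Origin: centre of its underside.
- jar: Bystander: glass jar with a steel lid, 70 mm thick, 90 high. Origin: centre of its underside.
- bowl: Bystander: white bowl, 120 mm across, 50 high. Origin: centre of its underside.
Things that resemble listed ones, but are neither listed nor needed, are in the scene too. What is meant by the cup is not black, red or yellow, and is the smaller of those in its own colour.

How it is judged:
On the way, in this order (a step that is already met when the one before it is completed fails the run):
1. the cup is held clear above its peg (z of cup in the frame of rack above 0.077 m and contact force between the fingers and cup above 0.5 N), for 0.1 s.
2. the cup stands mouth down on the board, let go (x of cup in the frame of board between -0.052 and 0.052 m and y of cup in the frame of board between -0.052 and 0.052 m and z of cup in the frame of board between 0.008 and 0.017 m and angle between cup's own z axis and vertical below 0.15 rad and contact force between the fingers and cup below 0.2 N and linear speed of cup below 0.03 m/s), for 0.2 s.
3. the leg is held by its post at the marker, within 5 mm, the lever still open (x of pointer in the frame of mark between -0.005 and 0.005 m and value of joint lever above 0.2 rad and contact force between the fingers and leg_c0 above 1 N), for 0.2 s.
At the end, for the whole second after the job is handed in: Lever within 0.05 rad of closed; pointer within 5 mm of the marker along the rail, leg still; fingers holding the post (over 1 N); cup untouched, mouth down and upright on the board, its centre within 52 mm of the board's middle along each edge. True through the last second (all of step 2 and value of joint lever below 0.05 rad and x of pointer in the frame of mark between -0.005 and 0.005 m and contact force between the fingers and leg_c0 above 1 N and velocity of joint leg between -0.02 and 0.02 m/s); the arm keeps its last pose, push and grip.
It fails at once if the lever is shut while the leg is more than 10 mm from the marker (value of joint lever below 0.12 rad and not (x of pointer in the frame of mark between -0.01 and 0.01 m)).
It fails at once if the cup is tipped over (angle between cup's own z axis and vertical above 0.8 rad).
It fails at once if a bystander is moved more than 30 mm (distance of any of oil, jar, bowl from where it was at the start of the episode above 0.03 m).
It also fails if it takes over 58 s, if anything falls off the work surface, if the arm or the gripper's body presses on something with over 40 N, if the wrist force passes 120 N, or if a joint passes its speed limit or range.

### The arm

A 6-joint arm with a two-finger parallel gripper is mounted at the origin on the work surface. World frame = base frame: x ahead of the robot, y to its left, z up, the work surface at z = 0. Lengths are in m, angles in rad, forces in N, time in s.
With the tool pointing down it reaches from about 0.35 to 1 m from the base axis. Payload 7.1 kg.
Tool frame: the origin (TCP) lies at the very end of the fingers, on their centre line; the grasp point (between the pads) lies 19 mm behind it; z points along the fingers, y is the line along which they close (so a half turn about z gives the same grasp; the last joint's range is limited). The gripper opens to 85 mm and grips with 20 to 120 N. Pads are 22 mm wide; open, the fingers measure 114 mm over their backs; the gripper's body (76 mm by 85 mm) begins 54 mm behind the grasp point. The pads swing forward as they close: fully open they stand 13 mm farther back than shut.
Start: joints at [-1.172, 0.423, 1.63, -0, 1.089, -0.019], TCP at [0.254, -0.571, 0.231] pointing down, gripper open.
Joint ranges: [-3, 3], [-0.9, 2.11], [0.09, 2.58], [-1.31, 4.45], [0.11, 2.69], [-2.54, 2.54]. Speed limits (rad/s): [2.39, 2.39, 3.01, 3.14, 3.14, 3.14].

### API

Orientations are given as a 3x3 rotation matrix whose columns are the frame's x, y, z axes.
In Python, from workcell import bot, vision, spotter gives the robot as it stands.
- The arm moves only by the tool drive_tool, never from a script. Its argument "rows" is a list of rows, each an object with "slide": the shift along the world's x, y, z in mm, a list of three; "twist": the turn, a rotation vector about the world's x, y, z in rad, a list of three. A call has 1 to 8 rows; each row shifts and turns the commanded pose from where the row before left it; what a row does not reach is not made up. A row lasts 1/12 s, in which the tool goes at most 41.7 mm and 7.16 degrees, less where a joint would pass 70% of its speed; a pose out of reach is approached as far as the arm can. A call with a gripper value outside its range is refused whole. "jaw" is the closure, from 0 (fully open) to 1 (shut), set as the call begins (left out, the last holds). The fingers move at their own pace and stop on an object; "newtons" is the grip in N (left out, the last holds). Time passes only in rows, so rows that do not move let the fingers close. It gives the time, the measured TCP pose, the force, the opening and the grip force at its end, in the units of the state.
- bot.state(): the state, without advancing time (a new reading comes with each control period).
- vision.read_camera(name): name is "scene" or "top" or "wrist"; returns the picture (400x640x3 uint8, red, green, blue); there is no depth.
- vision.camera_info(name): a dict with "fovy" (degrees; the focal length in pixels is half the picture's height over the tangent of half this angle, whatever the lens; pixels are square), "cx", "cy" (the principal point, pixels), "camera_from_world" (4x4, takes a point from world to camera coordinates). Camera axes: x right, y down, z forward; pixel columns grow to the right and rows downward; lengths in m; the calibration is good to about 2 mm. A picture is of the moment at which its call begins: read the wrist's pose just before it. camera_info takes no time and is no camera call; for the wrist camera it gives the pose at the moment of the call.
- bot.hand_in(): hands the job in; it is judged then, once.
Trained networks look in the newest picture that a camera, given by its name, has taken for a name from the list of things; names that differ only in an ending like _2 or _b are one class to them, and where a whole thing is asked for, a point or a joint stands for the part that bears it (a point fixed in the world has none). Each returns a list of dicts, best first, with "confidence" (0 to 1); they miss things now and then, are a little off and sometimes report something else, mostly with a low value. They report only what shows in the picture. A call takes as long as a camera call. They do not tell look-alikes from the thing itself.
- spotter.recognise(query, camera): "extent" ([centre column, centre row, width, height] in pixels, round what is visible of it).
- spotter.silhouettes(query, camera): "region" (400x640 bool, what is visible of it) and "extent" ([centre column, centre row, width, height] in pixels, round what is visible of it).
- spotter.place_of(query, camera): "point" ([row, column] in pixels: a listed point, or the origin of a listed thing).
The state is a dict: "time_s": time; "joint_pos": joint angles; "joint_vel": joint speeds; "effort": joint torques, N m; "tcp_pos": TCP position; "eef_rot": TCP orientation; "force": force on the tool from outside, world axes, zero at the start; "moment": the same for the moment, N m; "width": opening from 0.0 (shut) to 1.0 (fully open); "gripper_force": force on a finger pad.
Only numpy, scipy, OpenCV 4.12 (cv2) and the standard library are available. Lean on these libraries where they do the work, as an engineer would, in place of code of your own. Each camera call takes 0.05 s, during which the arm holds its last target. There are 200 camera calls.

## Working session

There is one attempt and no reset: what is moved stays moved. The work goes in short steps, Python scripts to look and compute and a tool call to move; the robot and the scene stay as the last step left them, time stands still between calls to the robot, and variables do not carry over. Pictures are saved under pics/ and viewed, at most 10 in all, crops included, and the job is handed in when it is done.

Besides the shell and the picture viewer there is one more tool, called as name(argument=value, ...) on one line, values as JSON. drive_tool: Moves the arm, as the interface text tells. Its arguments: {"type":"object","properties":{"rows":{"type":"array"},"jaw":{"type":"number"},"newtons":{"type":"number"}},"required":["rows"]}

```bash
mkdir -p pics; cat > h.py <<'E'
import numpy as np, cv2
from workcell import bot, vision, spotter
def K(n):
    i=vision.camera_info(n); f=200/np.tan(np.radians(i['fovy'])/2)
    return f,i['cx'],i['cy'],np.array(i['camera_from_world'])
def ray(n,uv,k=None):
    f,cx,cy,T=k or K(n); d=T[:3,:3].T@np.array([(uv[0]-cx)/f,(uv[1]-cy)/f,1]); return -T[:3,:3].T@T[:3,3],d/np.linalg.norm(d)
def onz(n,uv,z,k=None):
    o,d=ray(n,uv,k); return o+d*(z-o[2])/d[2]
def proj(n,p,k=None):
    f,cx,cy,T=k or K(n); q=T[:3,:3]@np.array(p)+T[:3,3]; return np.array([f*q[0]/q[2]+cx,f*q[1]/q[2]+cy])
def tri(rs):
    A=np.zeros((3,3));b=np.zeros(3)
    for o,d in rs:
        P=np.eye(3)-np.outer(d,d);A+=P;b+=P@o
    p=np.linalg.solve(A,b); return p,[float(np.linalg.norm((np.eye(3)-np.outer(d,d))@(p-o))) for o,d in rs]
E
python3 - <<'E'
from h import *
ims=[]
for n in ['scene','top']:
    im=vision.read_camera(n); cv2.imwrite(f'pics/{n}0.png',cv2.cvtColor(im,cv2.COLOR_RGB2BGR))
    k=K(n); print(n,k[:3],ray(n,(320,200)))
    for q in ['cup','board','peg_top','post','lever_end','pointer','mark','rack','oil','jar','bowl']:
        print(q,[(np.round(r['point'][::-1]).tolist(),round(r['confidence'],2)) for r in spotter.place_of(q,n)][:5])
E
```

```text
scene (np.float64(399.71190465802937), 322.25287810318656, 197.24629668425055) (array([ 0.94973061, -0.58238331,  0.65636569]), array([-0.41359331,  0.61650858, -0.66996846]))
cup [([301.0, 154.0], 0.88), ([386.0, 149.0], 0.86), ([321.0, 170.0], 0.69), ([268.0, 184.0], 0.69), ([348.0, 142.0], 0.68)]
board [([239.0, 279.0], 0.95), ([401.0, 274.0], 0.58)]
peg_top [([323.0, 155.0], 0.58), ([407.0, 275.0], 0.46)]
post [([330.0, 196.0], 0.6)]
lever_end [([335.0, 181.0], 0.74), ([330.0, 199.0], 0.6)]
pointer [([349.0, 200.0], 0.78)]
mark [([359.0, 174.0], 0.65), ([242.0, 276.0], 0.2)]
rack [([338.0, 192.0], 0.67)]
oil [([399.0, 274.0], 0.92)]
jar [([438.0, 204.0], 0.57), ([356.0, 176.0], 0.32)]
bowl [([282.0, 358.0], 0.78), ([402.0, 275.0], 0.72)]
top (np.float64(385.38657764996407), 320.4659987339403, 195.50769326768008) (array([ 0.38601495, -0.02228047,  1.12689153]), array([ 0.17593319,  0.01447297, -0.98429571]))
cup [([289.0, 227.0], 0.8), ([260.0, 262.0], 0.77), ([319.0, 269.0], 0.76), ([220.0, 197.0], 0.61), ([222.0, 237.0], 0.61)]
board [([269.0, 137.0], 0.63), ([406.0, 222.0], 0.62), ([312.0, 202.0], 0.62), ([285.0, 227.0], 0.19)]
peg_top [([283.0, 222.0], 0.73)]
post [([311.0, 205.0], 0.93)]
lever_end [([305.0, 204.0], 0.58)]
pointer [([310.0, 186.0], 0.89)]
mark []
rack [([295.0, 207.0], 0.82)]
oil [([342.0, 129.0], 0.62)]
jar [([269.0, 137.0], 0.66)]
bowl [([436.0, 160.0], 0.68), ([283.0, 223.0], 0.21)]
```

View pics/scene0.png

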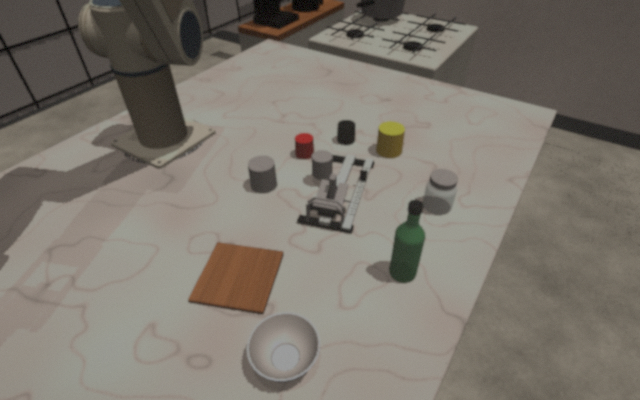

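View pics/top0.png

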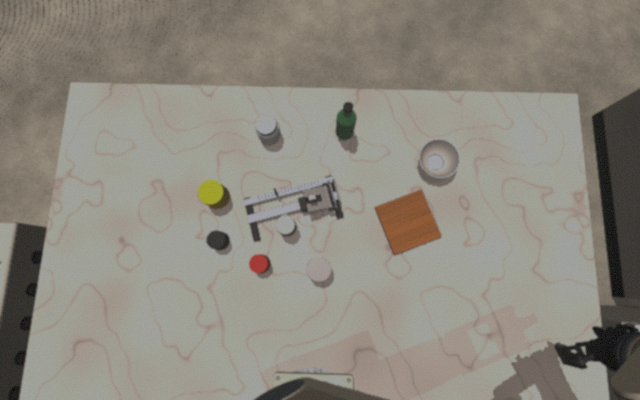

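The scene picture shows the rack at about (340,190), the board at (239,277), the oil bottle at (404,250), the jar at (440,192) and the bowl at (283,348). The top picture has the rack at (295,207), the board at (408,222), the oil at (345,122), the jar at (268,130) and the bowl at (438,160).

Cup candidates (top view): grey small (287,226), grey large (319,270), red (260,264), black (218,240), yellow (212,194). The small grey one fits: it is steel-coloured, the smaller of the two greys, and stands beside the rail on the peg side.

```bash
python3 - <<'E'
from h import *
P={'cup_top':((322,158),(287,224)),'board':((239,277),(408,222)),'post0':((330,196),(311,205)),'pointer':((349,200),(310,186)),'leverend':((335,181),(305,204)),'bigcup':((262,168),(319,268))}
for q,(s,t) in P.items():
    p,e=tri([ray('scene',s),ray('top',t)]); print(q,p.round(3),np.round(e,4))
for q,uv,z in [('oil',(342,129),0.0),('jar',(269,137),0),('bowl',(436,160),0),('railend',(250,219),.022),('railother',(335,200),.022),('board',(408,222),.012),('bc1',(376,208),.012),('bc2',(420,192),.012),('bc3',(440,238),.012),('bc4',(395,253),.012),('mark',(277,192),.03)]: print(q,onz('top',uv,z).round(3))
im=cv2.imread('pics/top0.png')[160:300,190:370]; a=cv2.resize(im,(800,600),interpolation=cv2.INTER_CUBIC); cv2.imwrite('pics/crop1.png',a)
s=bot.state(); print(s['tcp_pos'],s['eef_rot'].tolist() if hasattr(s['eef_rot'],'tolist') else s['eef_rot'])
f,cx,cy,T=K('wrist'); print(f,cx,cy); C=np.linalg.inv(T); print(C.round(3))
E
```

```text
cup_top [0.507 0.084 0.073] [0.0028 0.0028]
board [ 0.531 -0.263 -0.001] [0.0036 0.0036]
post0 [0.57  0.021 0.025] [0.003 0.003]
pointer [0.622 0.024 0.035] [0.001 0.001]
leverend [0.569 0.039 0.058] [0.0059 0.0059]
bigcup [ 0.39  -0.008  0.053] [0.002 0.002]
oil [ 0.811 -0.067  0.   ]
jar [0.78  0.156 0.   ]
bowl [ 0.719 -0.353 -0.   ]
railend [0.522 0.195 0.022]
railother [ 0.585 -0.05   0.022]
board [ 0.527 -0.263  0.012]
bc1 [ 0.566 -0.17   0.012]
bc2 [ 0.617 -0.3    0.012]
bc3 [ 0.483 -0.354  0.012]
bc4 [ 0.437 -0.225  0.012]
mark [0.602 0.119 0.03 ]
[ 0.25361204 -0.57121902  0.2313256 ] [[0.9139964565856754, 0.40572216728533145, 1.7947792529109826e-05], [0.40572216689559715, -0.9139964566739132, 2.1842001663267463e-05], [2.526600302945242e-05, -1.2681694849113726e-05, -0.9999999996004018]]
349.5115076027751 321.2567749600885 202.06414916927795
[[ 0.406 -0.871 -0.276  0.324]
 [-0.914 -0.387 -0.122 -0.539]
 [-0.001  0.302 -0.953  0.374]
 [ 0.     0.     0.     1.   ]]
```

View pics/crop1.png

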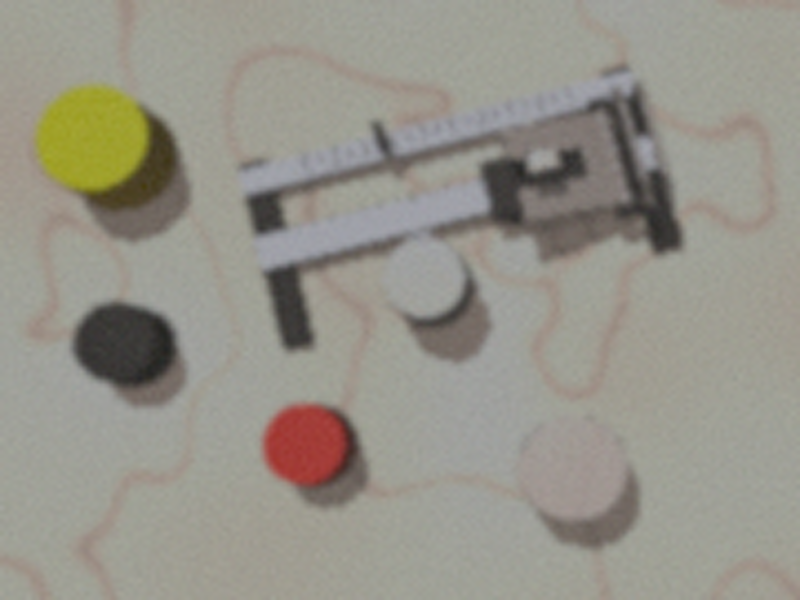

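The crop confirms it: the small grey cup at crop (428,278) sits against the rail on the peg side. The larger grey one is at (572,470), and the marker plate is at (385,140) on the scale strip. Next I take the wrist camera over the board, then over the rack.

drive_tool(rows=[{"slide": [27, 28, 2], "twist": [0, 0, -0.083]}, {"slide": [27, 28, 2], "twist": [0, 0, -0.083]}, {"slide": [27, 28, 2], "twist": [0, 0, 0]}, {"slide": [27, 28, 2], "twist": [0, 0, 0]}, {"slide": [27, 28, 2], "twist": [0, 0, 0]}, {"slide": [27, 28, 2], "twist": [0, 0, 0]}, {"slide": [27, 28, 2], "twist": [0, 0, 0]}, {"slide": [27, 28, 2], "twist": [0, 0, 0]}])

```text
time_s: 1.87
tcp_pos: [0.4707, -0.3457, 0.2477]
eef_rot: [[0.968, 0.249, 0.0], [0.249, -0.968, -0.0], [0.0, 0.0, -1.0]]
force: [-0.0, -0.2, -0.6]
width: 1.003
gripper_force: 0.0
```

drive_tool(rows=[{"slide": [28, 28, 0], "twist": [0, 0, 0]}, {"slide": [28, 28, 0], "twist": [0, 0, 0]}, {"slide": [28, 28, 0], "twist": [0, 0, 0]}, {"slide": [0, 0, 0], "twist": [0, 0, 0]}, {"slide": [0, 0, 0], "twist": [0, 0, 0]}])

```text
time_s: 2.28
tcp_pos: [0.5549, -0.2615, 0.2472]
eef_rot: [[0.968, 0.253, -0.0], [0.253, -0.968, -0.0], [-0.0, 0.0, -1.0]]
force: [0.1, -0.2, 0.1]
width: 1.002
gripper_force: 0.0
```

```bash
python3 - <<'E'
from h import *
s=bot.state(); print(s['tcp_pos'],s['joint_pos'],s['time_s'])
k=K('wrist'); im=vision.read_camera('wrist'); cv2.imwrite('pics/w_board.png',cv2.cvtColor(im,cv2.COLOR_RGB2BGR)); np.savez('w_board.npz',T=k[3])
r=spotter.silhouettes('board','wrist')
for x in r[:2]:
    m=x['region'].astype(np.uint8); c=max(cv2.findContours(m,0,2)[0],key=cv2.contourArea)
    b=cv2.boxPoints(cv2.minAreaRect(c)); print(x['confidence'],x['extent'],b.round(0).tolist()); W=[onz('wrist',p,.012,k).round(4).tolist() for p in b]; print(W,np.mean(W,0))
E
```

```text
[ 0.55486087 -0.26148048  0.24716869] [-4.59753414e-01  3.89025404e-01  1.64312501e+00 -8.17225774e-05
  1.10947283e+00  8.55582248e-01] 2.2833
0.87 [314.2, 180.2, 148.2, 144.9] [[238.0, 125.0], [377.0, 107.0], [393.0, 238.0], [254.0, 256.0]]
[[0.5737, -0.1638, 0.012], [0.6283, -0.3011, 0.012], [0.4921, -0.3641, 0.012], [0.4283, -0.2109, 0.012]] [ 0.5306   -0.259975  0.012   ]
```

drive_tool(rows=[{"slide": [8, 41, 0], "twist": [0, 0, 0]}, {"slide": [8, 41, 0], "twist": [0, 0, 0]}, {"slide": [8, 41, 0], "twist": [0, 0, 0]}, {"slide": [8, 41, 0], "twist": [0, 0, 0]}, {"slide": [8, 41, 0], "twist": [0, 0, 0]}, {"slide": [8, 41, 0], "twist": [0, 0, 0]}, {"slide": [0, 36, 0], "twist": [0, 0, 0]}, {"slide": [0, 0, 0], "twist": [0, 0, 0]}])

```text
time_s: 3.05
tcp_pos: [0.6012, 0.0221, 0.2474]
eef_rot: [[0.968, 0.251, 0.0], [0.251, -0.968, 0.002], [0.0, -0.002, -1.0]]
force: [-0.2, -0.2, 0.5]
width: 0.997
gripper_force: 0.0
```

```bash
python3 - <<'E'
from h import *
s=bot.state(); print(s['tcp_pos'],s['joint_pos'],s['time_s'])
k=K('wrist'); im=vision.read_camera('wrist'); cv2.imwrite('pics/w_rack1.png',cv2.cvtColor(im,cv2.COLOR_RGB2BGR)); np.savez('w_rack1.npz',T=k[3])
for q in ['cup','peg_top','post','lever_end','pointer','mark','rack']:
        print(q,[(np.round(r['point'][::-1],1).tolist(),round(r['confidence'],2)) for r in spotter.place_of(q,'wrist')][:5])
for x in spotter.silhouettes('cup','wrist'): print(x['extent'],x['confidence'])
E
```

```text
[0.60120465 0.02208997 0.2474154 ] [0.01611571 0.3712261  1.66963916 0.00185834 1.10069321 1.33207727] 3.05
cup [([244.6, 235.4], 0.96), ([79.1, 222.6], 0.9), ([302.8, 324.4], 0.85), ([177.7, 290.5], 0.59), ([72.4, 109.9], 0.58)]
peg_top []
post [([320.0, 187.7], 0.89)]
lever_end [([303.9, 203.2], 0.98)]
pointer [([323.2, 146.6], 0.59)]
mark [([228.1, 150.3], 0.64)]
rack [([271.2, 185.8], 0.89)]
[52.1, 114.0, 103.9, 85.0] 0.92
[300.4, 343.1, 63.9, 78.0] 0.81
[238.1, 247.7, 59.6, 67.8] 0.77
[60.7, 233.4, 80.5, 59.5] 0.58
[161.8, 296.5, 56.4, 48.2] 0.57
```

View pics/w_rack1.png

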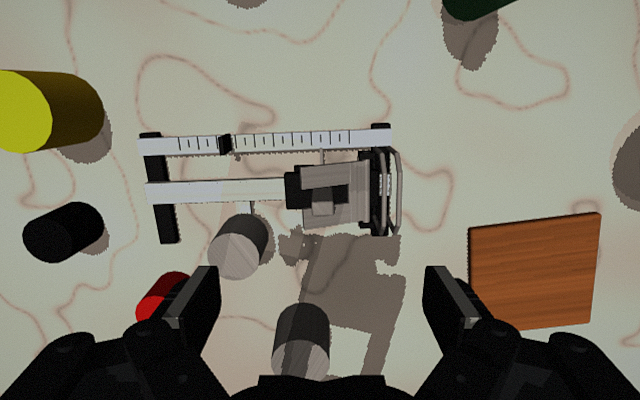

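The wrist view shows the small steel cup beside the rail at (238,247), with its top face near (233,258). The marker is at (225,143), the pointer near (323,157), the post near (322,205) and the lever's fork at (320,185). Now a second wrist viewpoint.

drive_tool(rows=[{"slide": [-8, 32, -15], "twist": [0, 0, 0]}, {"slide": [-8, 32, -15], "twist": [0, 0, 0]}, {"slide": [-8, 32, -15], "twist": [0, 0, 0]}, {"slide": [0, 0, 0], "twist": [0, 0, 0]}, {"slide": [0, 0, 0], "twist": [0, 0, 0]}])

```text
time_s: 3.92
tcp_pos: [0.5766, 0.1149, 0.2014]
eef_rot: [[0.968, 0.251, -0.002], [0.251, -0.968, -0.0], [-0.002, -0.0, -1.0]]
force: [0.1, 0.6, -0.1]
width: 1.0
gripper_force: 0.0
```

```bash
python3 - <<'E'
from h import *
s=bot.state(); print(s['tcp_pos'],s['time_s'])
k=K('wrist'); im=vision.read_camera('wrist'); cv2.imwrite('pics/w_rack2.png',cv2.cvtColor(im,cv2.COLOR_RGB2BGR)); np.savez('w_rack2.npz',T=k[3])
k1=(*k[:3],np.load('w_rack1.npz')['T'])
P1={'cup':(244.6,235.4),'post':(320,187.7),'lever_end':(303.9,203.2),'pointer':(323.2,146.6),'mark':(228.1,150.3),'rack':(271.2,185.8)}
for q in P1:
    R=spotter.place_of(q,'wrist')[:4]
    for r in R:
        p,e=tri([ray('wrist',P1[q],k1),ray('wrist',r['point'][::-1],k)]); print(q,np.round(r['point'][::-1],1),round(r['confidence'],2),p.round(4),round(max(e),4))
for x in spotter.silhouettes('cup','wrist'): print(x['extent'],x['confidence'])
E
```

```text
[0.57661155 0.11488356 0.20141635] 3.9167
cup [136.5 111.2] 0.96 [0.6974 0.0462 0.4862] 0.026
cup [331.7 253. ] 0.94 [0.5062 0.087  0.0305] 0.0001
cup [141.3 236.1] 0.78 [0.7937 0.0152 0.619 ] 0.0096
cup [242.1 308.8] 0.75 [0.6059 0.0998 0.2648] 0.0424
post [421.9 202.2] 0.95 [0.5799 0.0196 0.0326] 0.0012
lever_end [410.7 217.6] 0.76 [0.568  0.0328 0.0563] 0.0003
pointer [428.3 153.7] 0.94 [0.6229 0.0272 0.0267] 0.0002
rack [358.5 193. ] 0.95 [ 5.623e-01  7.300e-02 -1.000e-04] 0.0018
[332.3, 269.3, 58.8, 77.4] 0.93
[237.1, 328.3, 60.9, 75.4] 0.85
[106.5, 115.4, 137.2, 96.4] 0.83
[387.0, 359.9, 72.8, 73.4] 0.58
[126.7, 250.0, 80.9, 72.2] 0.58
```

View pics/w_rack2.png

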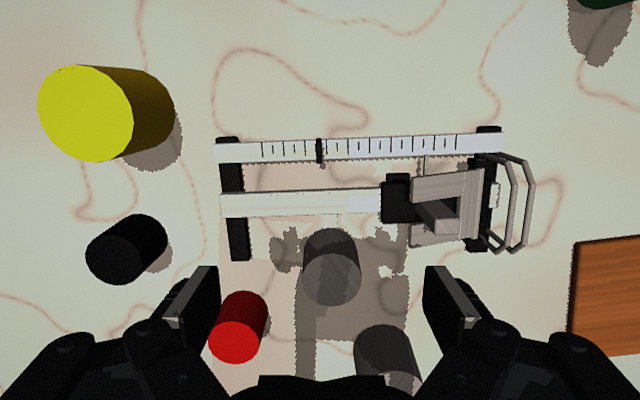

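The second view has the cup at (332,268) with its top face near (330,281). The marker is at (320,150), the pointer near (424,160) and the post top near (430,240). Triangulated heights agree with the text: cup origin 30 mm, post 33, pointer 27.

```bash
python3 - <<'E'
from h import *
f,cx,cy,_=K('wrist'); k1=(f,cx,cy,np.load('w_rack1.npz')['T']);k2=(f,cx,cy,np.load('w_rack2.npz')['T'])
a=onz('wrist',(216,145),.018,k2);b=onz('wrist',(502,133),.018,k2);d=(a-b)[:2];print('strip dir',np.degrees(np.arctan2(d[1],d[0])),np.linalg.norm(d),((a+b)/2).round(4))
a=onz('wrist',(221,205),.022,k2);b=onz('wrist',(380,200),.022,k2);d=(a-b)[:2];print('rail dir',np.degrees(np.arctan2(d[1],d[0])))
p,e=tri([ray('wrist',(228.1,150.3),k1),ray('wrist',(319.5,156),k2)]);print('mark',p.round(4),e)
print('mark29',onz('wrist',(228.1,150.3),.029,k1),onz('wrist',(319.5,158),.029,k2))
print('cuptop',onz('wrist',(330,281),.079,k2),onz('wrist',(233,257),.079,k1))
ux=np.array([-.2487,.9686,0]);uy=np.array([-.9686,-.2487,0]);O=np.array([.5640,.0715,0])
R=lambda x,y,z:O+x*ux+y*uy+[0,0,z]
for n,q in dict(cuptop=(30,52,79),post0=(-60,0,35),posttop=(-60,0,95),pointer=(-60,-44,29),railend=(135,0,22),hoop=(-118,-42,0)).items():
    print(n,R(*np.array(q)/1e3).round(4),proj('wrist',R(*np.array(q)/1e3),k1).round(0),proj('wrist',R(*np.array(q)/1e3),k2).round(0))
im=cv2.imread('pics/w_rack2.png')[110:320,210:490]
cv2.imwrite('pics/crop2.png',cv2.resize(im,(800,600),interpolation=cv2.INTER_CUBIC))
E
```

```text
strip dir 106.94057186839129 0.26442515049313936 [0.6185 0.0915 0.018 ]
rail dir 106.45001473428051
mark [0.5949 0.1224 0.0257] [0.0006465175504626039, 0.0006465175504625007]
mark29 [0.59498158 0.12160791 0.029     ] [0.59434679 0.12222104 0.029     ]
cuptop [0.50267484 0.08900761 0.079     ] [0.50357601 0.08769139 0.079     ]
cuptop [0.5062 0.0876 0.079 ] [234. 255.] [333. 278.]
post0 [0.5789 0.0134 0.035 ] [325. 192.] [429. 204.]
posttop [0.5789 0.0134 0.095 ] [326. 210.] [452. 229.]
pointer [0.6215 0.0243 0.029 ] [326. 149.] [431. 156.]
railend [0.5304 0.2023 0.022 ] [147. 188.] [223. 200.]
hoop [ 0.634  -0.0323  0.    ] [377. 147.] [481. 153.]
```

View pics/crop2.png

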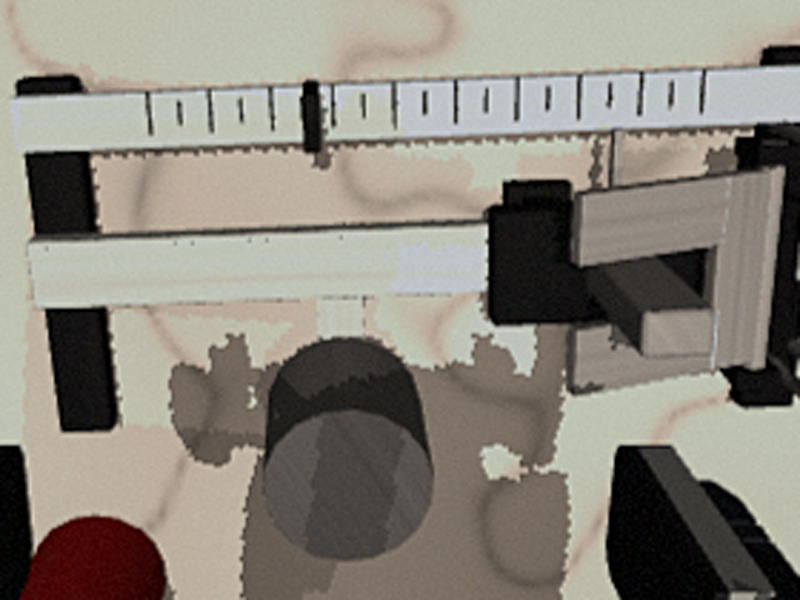

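```bash
python3 - <<'E'
from h import *
f,cx,cy,_=K('wrist'); k2=(f,cx,cy,np.load('w_rack2.npz')['T'])
L=lambda uv,z:onz('wrist',(210+uv[0]*.35,110+uv[1]*.35),z,k2)
ct=L((349,484),.079);pt=L((617,132),.029);mk=L((312,151),.031);po=L((678,333),.095);r1=L((35,272),.022);r2=L((488,258),.022)
t1=L((150,113),.018);t2=L((702,92),.018)
for n,a,b in [('rail',r1,r2),('ticks',t1,t2)]:
    d=(a-b)[:2];print(n,np.degrees(np.arctan2(d[1],d[0])),np.linalg.norm(d))
d=pt-po; print('pt-post',d, np.degrees(np.arctan2(d[1],d[0]))+90)
for n,v in dict(cup=ct,pointer=pt,mark=mk,posttop=po).items(): print(n,v.round(4))
th=np.radians(106);ux=np.array([np.cos(th),np.sin(th),0]);print('travel',(mk-pt)@ux,(ct-po)@ux)
E
```

```text
rail 106.41802895013257 0.15348364627850392
ticks 106.73142826483068 0.17968180202742073
pt-post [ 0.04057348  0.01193687 -0.066     ] 106.39408370611939
cup [0.5046 0.0876 0.079 ]
pointer [0.6202 0.0292 0.029 ]
mark [0.5903 0.1215 0.031 ]
posttop [0.5796 0.0172 0.095 ]
travel 0.09695104649577008 0.08834698751441254
```

drive_tool(rows=[{"slide": [-24, -9, -7], "twist": [0, 0, 0.035]}, {"slide": [-24, -9, -7], "twist": [0, 0, 0]}, {"slide": [-24, -9, -7], "twist": [0, 0, 0]}, {"slide": [0, 0, -40], "twist": [0, 0, 0]}, {"slide": [0, 0, -40], "twist": [0, 0, 0]}, {"slide": [0, 0, -35], "twist": [0, 0, 0]}, {"slide": [0, 0, -20], "twist": [0, 0, 0]}, {"slide": [0, 0, 0], "twist": [0, 0, 0]}])

```text
time_s: 4.98
tcp_pos: [0.5027, 0.0864, 0.0428]
eef_rot: [[0.959, 0.282, -0.007], [0.282, -0.959, -0.001], [-0.007, -0.001, -1.0]]
force: [-1.0, -0.0, 0.3]
width: 1.0
gripper_force: 0.0
```

drive_tool(rows=[{"slide": [0, 0, 0], "twist": [0, 0, 0]}, {"slide": [0, 0, 0], "twist": [0, 0, 0]}, {"slide": [0, 0, 0], "twist": [0, 0, 0]}, {"slide": [0, 0, 0], "twist": [0, 0, 0]}, {"slide": [0, 0, 0], "twist": [0, 0, 0]}, {"slide": [0, 0, 0], "twist": [0, 0, 0]}], jaw=1, newtons=30)

```text
time_s: 5.48
tcp_pos: [0.507, 0.0874, 0.0483]
eef_rot: [[0.959, 0.283, 0.004], [0.283, -0.959, 0.001], [0.004, 0.001, -1.0]]
force: [-1.2, -0.3, 7.7]
width: 0.608
gripper_force: 31.3
```

drive_tool(rows=[{"slide": [0, 0, 10], "twist": [0, 0, 0]}, {"slide": [0, 0, 20], "twist": [0, 0, 0]}, {"slide": [0, 0, 25], "twist": [0, 0, 0]}, {"slide": [0, 0, 25], "twist": [0, 0, 0]}, {"slide": [0, 0, 15], "twist": [0, 0, 0]}, {"slide": [0, 0, 0], "twist": [0, 0, 0]}, {"slide": [0, 0, 0], "twist": [0, 0, 0]}])

```text
time_s: 6.07
tcp_pos: [0.5061, 0.0872, 0.1428]
eef_rot: [[0.959, 0.283, 0.003], [0.283, -0.959, 0.0], [0.003, 0.0, -1.0]]
force: [0.1, -0.3, -1.2]
width: 0.607
gripper_force: 32.1
```

```bash
python3 - <<'E'
from h import *
s=bot.state(); print(s['tcp_pos'],s['force'],s['width'],s['gripper_force'],s['time_s'])
for n in ['scene','top']:
    im=vision.read_camera(n);cv2.imwrite(f'pics/{n}1.png',cv2.cvtColor(im,cv2.COLOR_RGB2BGR))
    print(n,proj(n,[.506,.088,.114]).round(),[(np.round(r['point'][::-1]).tolist(),round(r['confidence'],2)) for r in spotter.place_of('cup',n)][:6])
E
```

```text
[0.50612854 0.08724015 0.14276203] [ 0.06543041 -0.29422896 -1.21472673] 0.6066058964370652 32.0610773563385 6.0667
scene [321. 143.] [([318.0, 141.0], 0.96), ([302.0, 154.0], 0.73), ([388.0, 149.0], 0.66), ([351.0, 141.0], 0.57), ([265.0, 185.0], 0.56)]
top [283. 222.] [([222.0, 239.0], 0.72), ([221.0, 200.0], 0.7), ([321.0, 270.0], 0.64)]
```

drive_tool(rows=[{"slide": [3, -20, 0], "twist": [0, 0, 0]}, {"slide": [3, -40, 0], "twist": [0, 0, 0]}, {"slide": [3, -40, 0], "twist": [0, 0, 0]}, {"slide": [3, -40, 0], "twist": [0, 0, 0]}, {"slide": [3, -40, 0], "twist": [0, 0, 0]}, {"slide": [3, -40, 0], "twist": [0, 0, 0]}, {"slide": [3, -40, 0], "twist": [0, 0, 0]}, {"slide": [2, -40, 0], "twist": [0, 0, 0]}])

```text
time_s: 6.93
tcp_pos: [0.5278, -0.2146, 0.1401]
eef_rot: [[0.959, 0.283, -0.002], [0.283, -0.959, 0.001], [-0.002, -0.001, -1.0]]
force: [1.2, 0.7, -0.7]
width: 0.606
gripper_force: 32.1
```

drive_tool(rows=[{"slide": [0, -30, 0], "twist": [0, 0, 0]}, {"slide": [0, -18, 0], "twist": [0, 0, 0]}, {"slide": [0, 0, -20], "twist": [0, 0, 0]}, {"slide": [0, 0, -30], "twist": [0, 0, 0]}, {"slide": [0, 0, -25], "twist": [0, 0, 0]}, {"slide": [0, 0, -15], "twist": [0, 0, 0]}, {"slide": [0, 0, -5], "twist": [0, 0, 0]}, {"slide": [0, 0, 0], "twist": [0, 0, 0]}])

```text
time_s: 7.6
tcp_pos: [0.527, -0.2601, 0.044]
eef_rot: [[0.959, 0.283, -0.004], [0.283, -0.959, 0.002], [-0.003, -0.003, -1.0]]
force: [0.3, 0.1, -0.8]
width: 0.6
gripper_force: 32.0
```

drive_tool(rows=[{"slide": [0, 0, -2], "twist": [0, 0, 0]}, {"slide": [0, 0, -2], "twist": [0, 0, 0]}, {"slide": [0, 0, 0], "twist": [0, 0, 0]}])

```text
time_s: 7.85
tcp_pos: [0.529, -0.2611, 0.043]
eef_rot: [[0.959, 0.283, 0.001], [0.283, -0.959, -0.001], [0.001, 0.001, -1.0]]
force: [-0.2, -1.4, -1.4]
width: 0.598
gripper_force: 32.0
```

drive_tool(rows=[{"slide": [0, 0, -2], "twist": [0, 0, 0]}, {"slide": [0, 0, -2], "twist": [0, 0, 0]}, {"slide": [0, 0, 0], "twist": [0, 0, 0]}])

```text
time_s: 8.1
tcp_pos: [0.5285, -0.2608, 0.0384]
eef_rot: [[0.959, 0.283, 0.0], [0.283, -0.959, -0.0], [0.0, 0.0, -1.0]]
force: [-0.8, -0.2, -1.3]
width: 0.601
gripper_force: 32.0
```

drive_tool(rows=[{"slide": [0, 0, -2], "twist": [0, 0, 0]}, {"slide": [0, 0, -1], "twist": [0, 0, 0]}, {"slide": [0, 0, 0], "twist": [0, 0, 0]}])

```text
time_s: 8.35
tcp_pos: [0.5288, -0.2611, 0.0365]
eef_rot: [[0.959, 0.283, 0.001], [0.283, -0.959, -0.0], [0.001, 0.0, -1.0]]
force: [-1.9, 0.6, 9.6]
width: 0.603
gripper_force: 32.5
```

The cup is on the board (9.6 N up). I release it.

drive_tool(rows=[{"slide": [0, 0, 0], "twist": [0, 0, 0]}, {"slide": [0, 0, 0], "twist": [0, 0, 0]}, {"slide": [0, 0, 0], "twist": [0, 0, 0]}, {"slide": [0, 0, 0], "twist": [0, 0, 0]}, {"slide": [0, 0, 0], "twist": [0, 0, 0]}, {"slide": [0, 0, 0], "twist": [0, 0, 0]}], jaw=0)

```text
time_s: 8.85
tcp_pos: [0.5284, -0.2608, 0.0352]
eef_rot: [[0.959, 0.283, -0.0], [0.283, -0.959, 0.0], [-0.0, -0.0, -1.0]]
force: [0.6, 0.2, -0.4]
width: 0.998
gripper_force: 0.0
```

drive_tool(rows=[{"slide": [0, 0, 10], "twist": [0, 0, 0]}, {"slide": [0, 0, 20], "twist": [0, 0, 0]}, {"slide": [0, 0, 30], "twist": [0, 0, 0]}, {"slide": [0, 0, 40], "twist": [0, 0, 0]}, {"slide": [0, 0, 40], "twist": [0, 0, 0]}, {"slide": [0, 0, 40], "twist": [0, 0, 0]}, {"slide": [0, 0, 15], "twist": [0, 0, 0]}, {"slide": [0, 0, 0], "twist": [0, 0, 0]}])

```text
time_s: 9.52
tcp_pos: [0.5309, -0.2621, 0.2363]
eef_rot: [[0.959, 0.283, 0.008], [0.283, -0.959, -0.004], [0.007, 0.007, -1.0]]
force: [0.2, 0.5, 0.3]
width: 1.0
gripper_force: 0.0
```

```bash
python3 - <<'E'
from h import *
s=bot.state(); print(s['tcp_pos'],s['force'],s['width'],s['time_s'])
for n in ['scene','top','wrist']:
    im=vision.read_camera(n);cv2.imwrite(f'pics/{n}2.png',cv2.cvtColor(im,cv2.COLOR_RGB2BGR))
    print(n,proj(n,[.529,-.261,.012]).round(),[(np.round(r['point'][::-1]).tolist(),round(r['confidence'],2),onz(n,r['point'][::-1],.012).round(3)) for r in spotter.place_of('cup',n)][:6])
    print([(np.round(r['point'][::-1]).tolist(),onz(n,r['point'][::-1],0).round(3)) for r in spotter.place_of('board',n)][:1])
a=cv2.imread('pics/scene2.png')[120:320,170:430];b=cv2.imread('pics/wrist2.png')
cv2.imwrite('pics/v2.png',np.vstack([cv2.resize(a,(390,300)),cv2.resize(b,(390,300))]))
E
```

```text
[ 0.5309236  -0.26206682  0.23627448] [0.22956566 0.52374523 0.28294256] 0.9998100827510736 9.5167
scene [236. 272.] [([386.0, 146.0], 0.91, array([0.584, 0.3  , 0.012])), ([262.0, 185.0], 0.83, array([ 0.397, -0.022,  0.012])), ([348.0, 141.0], 0.83, array([0.48 , 0.264, 0.012])), ([236.0, 272.0], 0.82, array([ 0.528, -0.259,  0.012])), ([301.0, 152.0], 0.74, array([0.398, 0.149, 0.012]))]
[([240.0, 277.0], array([ 0.535, -0.259,  0.   ]))]
top [407. 221.] [([221.0, 238.0], 0.86, array([0.466, 0.276, 0.012])), ([220.0, 198.0], 0.74, array([0.585, 0.291, 0.012])), ([320.0, 270.0], 0.7, array([ 0.383, -0.011,  0.012])), ([262.0, 264.0], 0.57, array([0.396, 0.155, 0.012])), ([406.0, 221.0], 0.46, array([ 0.529, -0.258,  0.012]))]
[([407.0, 223.0], array([ 0.526, -0.264,  0.   ]))]
wrist [324. 167.] [([325.0, 170.0], 0.68, array([ 0.527, -0.264,  0.012])), ([74.0, 220.0], 0.58, array([ 0.395, -0.015,  0.012]))]
[]
```

View pics/v2.png

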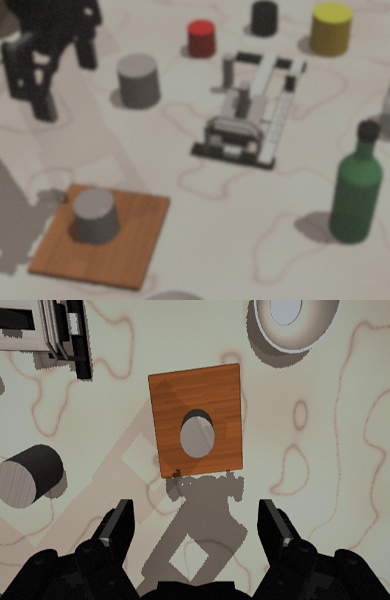

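The cup stands upright near the board's middle, at about (0.528,-0.261). Next I turn the tool 90° and go over the post.

drive_tool(rows=[{"slide": [4, 20, -2], "twist": [0, 0, 0.12]}, {"slide": [4, 22, -2], "twist": [0, 0, 0.12]}, {"slide": [4, 22, -2], "twist": [0, 0, 0.12]}, {"slide": [4, 22, -2], "twist": [0, 0, 0.12]}, {"slide": [4, 22, -2], "twist": [0, 0, 0.12]}, {"slide": [4, 22, -2], "twist": [0, 0, 0.12]}, {"slide": [4, 22, -2], "twist": [0, 0, 0.12]}, {"slide": [4, 22, -2], "twist": [0, 0, 0.12]}])

```text
time_s: 10.63
tcp_pos: [0.5604, -0.0857, 0.2137]
eef_rot: [[0.313, 0.95, -0.001], [0.95, -0.313, 0.0], [-0.0, -0.001, -1.0]]
force: [-0.2, -0.0, 0.2]
width: 0.998
gripper_force: 0.0
```

drive_tool(rows=[{"slide": [4, 22, -2], "twist": [0, 0, 0.12]}, {"slide": [4, 22, -2], "twist": [0, 0, 0.12]}, {"slide": [3, 22, -2], "twist": [0, 0, 0.12]}, {"slide": [3, 22, -2], "twist": [0, 0, 0.12]}, {"slide": [3, 17, -2], "twist": [0, 0, 0.12]}, {"slide": [0, 0, 0], "twist": [0, 0, 0.011]}, {"slide": [0, 0, 0], "twist": [0, 0, 0]}, {"slide": [0, 0, 0], "twist": [0, 0, 0]}])

```text
time_s: 11.3
tcp_pos: [0.5772, 0.0178, 0.2039]
eef_rot: [[-0.281, 0.96, -0.001], [0.96, 0.281, -0.0], [-0.0, -0.001, -1.0]]
force: [0.6, -0.5, 0.8]
width: 0.994
gripper_force: 0.0
```

```bash
python3 - <<'E'
from h import *
s=bot.state(); print(s['tcp_pos'],s['time_s'],s['joint_pos'])
k=K('wrist'); im=vision.read_camera('wrist'); cv2.imwrite('pics/w3.png',cv2.cvtColor(im,cv2.COLOR_RGB2BGR)); np.savez('w3.npz',T=k[3])
for q,z in [('post',.035),('lever_end',.066),('pointer',.029),('mark',.029),('rack',0),('peg_top',.075)]:
    print(q,[(np.round(r['point'][::-1],1).tolist(),round(r['confidence'],2),onz('wrist',r['point'][::-1],z,k).round(4).tolist()) for r in spotter.place_of(q,'wrist')[:2]])
E
```

```text
[0.57722395 0.01776085 0.2039421 ] 11.3 [ 1.02912039e-02  3.87690159e-01  1.75817342e+00 -3.17803878e-04
  9.96590896e-01 -2.74358294e-01]
post []
lever_end [([324.6, 169.8], 0.7, [0.5748, 0.0349, 0.066])]
pointer [([577.9, 95.1], 0.73, [0.7697, 0.1525, 0.029]), ([373.9, 178.2], 0.55, [0.6238, 0.0326, 0.029])]
mark []
rack [([323.2, 112.5], 0.68, [0.5622, 0.0748, 0.0])]
peg_top [([253.6, 74.4], 0.82, [0.5043, 0.0903, 0.075])]
```

View pics/w3.png

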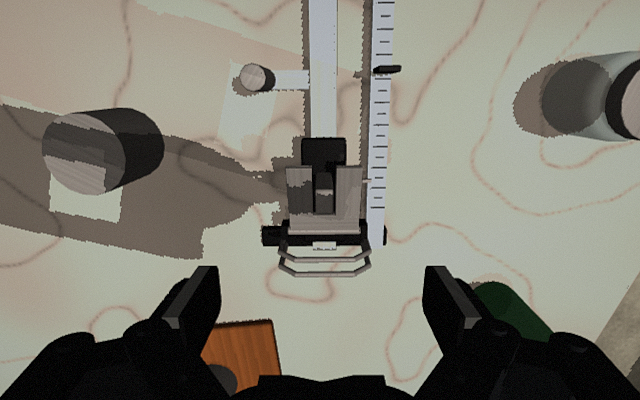

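The view from above the post: post top face at (324,195), pointer tip near (369,181), marker plate at (386,70), empty peg at (253,76). The fork is open around the post.

```bash
python3 - <<'E'
from h import *
f,cx,cy,_=K('wrist'); k=(f,cx,cy,np.load('w3.npz')['T'])
th=np.radians(106.4);ux=np.array([np.cos(th),np.sin(th),0]);uy=np.array([-np.sin(th),np.cos(th),0])
c=dict(post=((324,195),.095),peg=((251.5,77),.075),ptr=((369,181),.029),mk=((376,71),.031),r1=((323,5),.022),r2=((323.5,130),.022))
P={n:onz('wrist',*v,k) for n,v in c.items()}
for n,p in P.items(): print(n,p.round(4),(p@ux).round(4),(p@uy).round(4))
d=P['r1']-P['r2'];print(np.degrees(np.arctan2(d[1],d[0])))
t=bot.state()['tcp_pos'];print('tcp',t@ux,t@uy)
im=cv2.imread('pics/w3.png')[50:220,240:410]
cv2.imwrite('pics/crop3.png',cv2.resize(im,(600,600),interpolation=cv2.INTER_CUBIC))
E
```

```text
post [0.5778 0.0223 0.095 ] -0.1418 -0.5606
peg [0.5032 0.0881 0.075 ] -0.0576 -0.5076
ptr [0.6203 0.0287 0.029 ] -0.1476 -0.6031
mk [0.5948 0.1216 0.031 ] -0.0513 -0.605
r1 [0.5372 0.1585 0.022 ] 0.0004 -0.5601
r2 [0.5664 0.0611 0.022 ] -0.1013 -0.5606
106.66825924238312
tcp -0.14616870019299275 -0.5589338007080737
```

View pics/crop3.png

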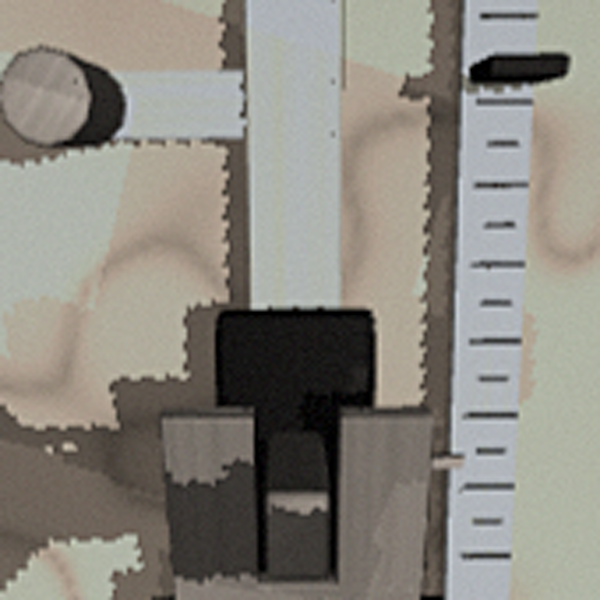

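drive_tool(rows=[{"slide": [1, 0, -30], "twist": [0, 0, 0]}, {"slide": [0, 0, -40], "twist": [0, 0, 0]}, {"slide": [0, 0, -35], "twist": [0, 0, 0]}, {"slide": [0, 0, -18], "twist": [0, 0, 0]}, {"slide": [0, 0, -4], "twist": [0, 0, 0]}, {"slide": [0, 0, 0], "twist": [0, 0, 0]}, {"slide": [0, 0, 0], "twist": [0, 0, 0]}])

```text
time_s: 12.23
tcp_pos: [0.5793, 0.018, 0.0782]
eef_rot: [[-0.283, 0.959, 0.001], [0.959, 0.283, 0.0], [-0.0, 0.001, -1.0]]
force: [-0.4, -0.4, 1.0]
width: 1.001
gripper_force: 0.0
```

drive_tool(rows=[{"slide": [0, 0, 0], "twist": [0, 0, 0]}, {"slide": [0, 0, 0], "twist": [0, 0, 0]}, {"slide": [0, 0, 0], "twist": [0, 0, 0]}, {"slide": [0, 0, 0], "twist": [0, 0, 0]}, {"slide": [0, 0, 0], "twist": [0, 0, 0]}, {"slide": [0, 0, 0], "twist": [0, 0, 0]}, {"slide": [0, 0, 0], "twist": [0, 0, 0]}, {"slide": [0, 0, 0], "twist": [0, 0, 0]}], jaw=1, newtons=30)

```text
time_s: 12.9
tcp_pos: [0.5791, 0.0183, 0.0778]
eef_rot: [[-0.283, 0.959, 0.001], [0.959, 0.283, 0.0], [-0.0, 0.001, -1.0]]
force: [1.1, 0.4, 5.1]
width: 0.149
gripper_force: 34.4
```

The post is gripped (opening about 13 mm). I slide it out 90 mm, then measure the rest.

drive_tool(rows=[{"slide": [-4, 14, 0], "twist": [0, 0, 0]}, {"slide": [-5, 15, 0], "twist": [0, 0, 0]}, {"slide": [-4, 14, 0], "twist": [0, 0, 0]}, {"slide": [-4, 15, 0], "twist": [0, 0, 0]}, {"slide": [-4, 14, 0], "twist": [0, 0, 0]}, {"slide": [-4, 14, 0], "twist": [0, 0, 0]}, {"slide": [0, 0, 0], "twist": [0, 0, 0]}, {"slide": [0, 0, 0], "twist": [0, 0, 0]}])

```text
time_s: 13.57
tcp_pos: [0.553, 0.1048, 0.0778]
eef_rot: [[-0.285, 0.959, -0.0], [0.959, 0.285, -0.0], [-0.0, -0.001, -1.0]]
force: [-2.0, -2.0, 7.8]
width: 0.156
gripper_force: 34.8
```

```bash
python3 - <<'E'
from h import *
s=bot.state(); print(s['tcp_pos'],s['time_s'],s['force'],s['gripper_force'])
k=K('wrist'); im=vision.read_camera('wrist'); cv2.imwrite('pics/w4.png',cv2.cvtColor(im,cv2.COLOR_RGB2BGR)); np.savez('w4.npz',T=k[3])
for q,z in [('pointer',.029),('mark',.029),('post',.035)]:
    print(q,[(np.round(r['point'][::-1],1).tolist(),round(r['confidence'],2),onz('wrist',r['point'][::-1],z,k).round(4).tolist()) for r in spotter.place_of(q,'wrist')[:2]])
c=im[130:350,320:540][:,:,::-1]; cv2.imwrite('pics/crop4.png',np.hstack([cv2.resize(c,(440,440),interpolation=cv2.INTER_CUBIC),cv2.resize(im[:,:,::-1],(352,220)).repeat(2,0)]))
E
```

```text
[0.55297239 0.10484242 0.0778159 ] 13.5667 [-1.95316842 -1.9968193   7.84130102] 34.786999225616455
pointer [([399.0, 228.7], 0.63, [0.5963, 0.119, 0.029])]
mark [([401.7, 220.5], 0.56, [0.596, 0.1242, 0.029])]
post [([320.9, 238.4], 0.7, [0.5533, 0.1024, 0.035])]
```

View pics/crop4.png

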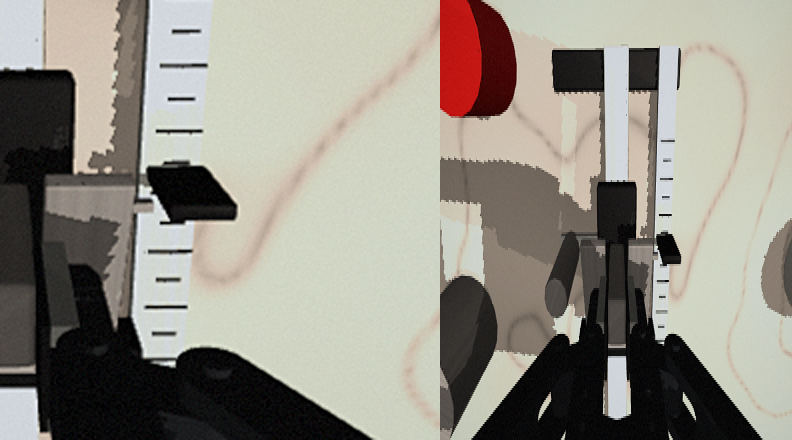

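This picture shows the pointer at about px (396,232). The marker plate's inner edge runs from (394,214) at the base of its front face to (406,240) at the top of its back face, so the pointer is still a few mm short. I now fit the plate geometry in numbers.

```bash
python3 - <<'E'
from h import *
f,cx,cy,_=K('wrist'); k=(f,cx,cy,np.load('w4.npz')['T'])
th=np.radians(106.5);ux=np.array([np.cos(th),np.sin(th),0]);uy=np.array([-np.sin(th),np.cos(th),0])
def R(uv,z): p=onz('wrist',uv,z,k); return round(float(p@ux),4),round(float(p@uy),4)
print('base front inner',R((394,214),.018),'outer',R((426.5,214),.018))
for z in (.032,.04,.05): print(z,'top back inner',R((406,239.5),z),'outer',R((438.5,239.5),z))
print('pointer tip',R((396.5,232.5),.029),'root',R((387,232.5),.029))
p=np.array([.5530,.1048,0]);print('tcp',p@ux,p@uy)
# dark-column row profile across the plate and pointer
im=cv2.cvtColor(cv2.imread('pics/w4.png'),cv2.COLOR_BGR2GRAY)
for c in (390,393,396,400,408,415,422): print(c,im[206:246,c].tolist())
E
```

```text
base front inner (-0.05, -0.6044) outer (-0.05, -0.6244)
0.032 top back inner (-0.0609, -0.6094) outer (-0.0609, -0.6284)
0.04 top back inner (-0.0574, -0.6073) outer (-0.0574, -0.6255)
0.05 top back inner (-0.053, -0.6046) outer (-0.053, -0.6218)
pointer tip (-0.0577, -0.6042) root (-0.0577, -0.5986)
tcp -0.056576177407082595 -0.5599921215070819
390 [132, 132, 133, 148, 160, 161, 181, 199, 197, 204, 169, 102, 118, 120, 117, 110, 181, 242, 233, 229, 230, 234, 206, 99, 18, 79, 145, 157, 153, 149, 187, 224, 220, 220, 218, 218, 217, 217, 217, 214]
393 [214, 212, 216, 213, 213, 216, 217, 168, 63, 52, 63, 65, 69, 82, 106, 106, 99, 169, 227, 219, 223, 224, 199, 91, 10, 82, 147, 154, 148, 147, 185, 221, 217, 212, 212, 213, 212, 215, 217, 213]
396 [214, 215, 213, 214, 215, 224, 192, 61, 0, 5, 6, 7, 7, 8, 3, 6, 0, 12, 59, 68, 7, 151, 242, 207, 134, 131, 160, 161, 161, 170, 193, 219, 216, 218, 212, 214, 212, 211, 214, 212]
400 [213, 211, 212, 215, 220, 221, 178, 71, 0, 0, 1, 6, 4, 4, 1, 3, 6, 8, 5, 2, 8, 1, 0, 0, 0, 36, 157, 218, 216, 223, 215, 214, 219, 222, 162, 0, 147, 225, 215, 215]
408 [211, 215, 218, 204, 120, 25, 88, 78, 0, 6, 3, 10, 16, 4, 10, 2, 0, 4, 6, 6, 0, 6, 8, 4, 0, 9, 12, 20, 23, 23, 20, 21, 20, 11, 5, 27, 166, 228, 214, 218]
415 [211, 213, 215, 220, 211, 195, 155, 22, 0, 6, 8, 8, 1, 3, 11, 3, 5, 8, 6, 5, 2, 4, 5, 6, 5, 1, 11, 25, 29, 24, 22, 23, 17, 0, 155, 233, 219, 214, 217, 218]
422 [212, 208, 209, 208, 210, 210, 207, 136, 7, 0, 0, 1, 4, 4, 9, 0, 10, 0, 3, 2, 13, 8, 14, 6, 5, 7, 8, 22, 31, 29, 22, 13, 10, 21, 135, 193, 180, 184, 184, 184]
```

drive_tool(rows=[{"slide": [-1, 3, 0], "twist": [0, 0, 0]}, {"slide": [-1, 3, 0], "twist": [0, 0, 0]}, {"slide": [0, 0, 0], "twist": [0, 0, 0]}, {"slide": [0, 0, 0], "twist": [0, 0, 0]}, {"slide": [0, 0, 0], "twist": [0, 0, 0]}, {"slide": [0, 0, 0], "twist": [0, 0, 0]}])

```text
time_s: 14.27
tcp_pos: [0.5514, 0.1101, 0.0778]
eef_rot: [[-0.283, 0.959, 0.0], [0.959, 0.283, -0.0], [-0.0, -0.0, -1.0]]
force: [-0.6, -1.4, 7.7]
width: 0.155
gripper_force: 34.7
```

```bash
cat > m.py <<'E'
from h import *
s=bot.state();k=K('wrist'); im=vision.read_camera('wrist');g=cv2.cvtColor(im,cv2.COLOR_RGB2GRAY)
cv2.imwrite('pics/m%d.png'%(s['time_s']*100),im[:,:,::-1])
th=np.radians(106.5);ux=np.array([np.cos(th),np.sin(th),0]);uy=np.array([-np.sin(th),np.cos(th),0])
print('t',s['time_s'],'tcp',s['tcp_pos'],'ux',s['tcp_pos']@ux,'uy',s['tcp_pos']@uy,'F',s['force'],s['gripper_force'])
W=lambda x,y,z:proj('wrist',x*ux+y*uy+np.array([0,0,z]),k).round(1)
p0=s['tcp_pos']@ux
print('expected ptr',W(p0-.001,-.6042,.029),'plate base front inner',W(-.0493,-.6044,.018),'top front/back mid',W(-.0493,-.614,.05),W(-.0543,-.614,.05))
def prof(c,r): print(int(c),int(r)-14,g[int(r)-14:int(r)+15,int(c)].tolist())
a=W(p0-.001,-.6015,.029);prof(*a);
a=W(-.0493,-.616,.018);prof(a[0]-1,a[1])
a=W(-.0518,-.612,.05);prof(*a);a=W(-.0518,-.618,.05);prof(*a)
print([(np.round(r['point'][::-1],1).tolist(),round(r['confidence'],2)) for q in('pointer','mark') for r in spotter.place_of(q,'wrist')[:1]])
E
python3 m.py
```

```text
t 14.2667 tcp [0.55143334 0.11005839 0.07784617] ux -0.051089375467881476 uy -0.5599834349013233 F [-0.63965496 -1.38180833  7.71683835] 34.728800654411316
expected ptr [396.5 232.1] plate base front inner [393.5 221.1] top front/back mid [423.5 242.4] [422.6 251. ]
391 218 [220, 221, 223, 226, 224, 220, 188, 105, 130, 148, 126, 66, 30, 58, 78, 76, 71, 82, 176, 232, 221, 221, 221, 220, 218, 218, 220, 220, 220]
411 207 [218, 221, 219, 218, 220, 219, 217, 215, 218, 221, 232, 181, 0, 46, 49, 0, 3, 6, 0, 9, 0, 11, 4, 12, 8, 15, 0, 4, 6]
419 232 [1, 6, 7, 6, 8, 6, 5, 15, 7, 10, 21, 29, 28, 22, 24, 18, 0, 133, 199, 183, 181, 176, 182, 185, 188, 190, 191, 189, 192]
430 232 [111, 39, 1, 0, 1, 3, 10, 0, 6, 10, 28, 36, 29, 24, 24, 13, 0, 148, 224, 214, 210, 209, 207, 208, 208, 209, 208, 208, 210]
[([397.7, 229.3], 0.85), ([399.0, 228.4], 0.57)]
```

The pointer is now about 1.4 mm short of the plate centre. I nudge it 2 mm, lighten the grip and slide down in stages.

drive_tool(rows=[{"slide": [-1, 2, 0], "twist": [0, 0, 0]}, {"slide": [0, 0, 0], "twist": [0, 0, 0]}, {"slide": [0, 0, 0], "twist": [0, 0, 0]}, {"slide": [0, 0, 0], "twist": [0, 0, 0]}, {"slide": [0, 0, 0], "twist": [0, 0, 0]}], newtons=20)

```text
time_s: 14.83
tcp_pos: [0.5507, 0.1121, 0.0778]
eef_rot: [[-0.283, 0.959, 0.001], [0.959, 0.283, -0.0], [-0.0, 0.001, -1.0]]
force: [-0.1, -0.8, 6.3]
width: 0.156
gripper_force: 34.6
```

drive_tool(rows=[{"slide": [0, 0, -3], "twist": [0, 0, 0]}, {"slide": [0, 0, -3], "twist": [0, 0, 0]}, {"slide": [0, 0, -3], "twist": [0, 0, 0]}, {"slide": [0, 0, -3], "twist": [0, 0, 0]}, {"slide": [0, 0, 0], "twist": [0, 0, 0]}])

```text
time_s: 15.25
tcp_pos: [0.5511, 0.1119, 0.0706]
eef_rot: [[-0.284, 0.959, 0.002], [0.959, 0.284, -0.001], [-0.001, 0.001, -1.0]]
force: [-16.9, -5.6, 57.4]
width: 0.154
gripper_force: 50.2
```

```bash
python3 m.py
```

```text
t 15.25 tcp [0.55110705 0.11185154 0.07062589] ux -0.04927739162452806 uy -0.5601798747301184 F [-16.9265761   -5.58713536  57.39680341] 50.23066520690918
expected ptr [398.6 236.9] plate base front inner [395.1 228.1] top front/back mid [426.5 251.4] [425.6 260.2]
393 222 [224, 222, 222, 222, 225, 222, 229, 227, 223, 188, 109, 138, 113, 29, 49, 123, 170, 127, 61, 81, 179, 235, 223, 224, 223, 219, 221, 221, 221]
413 214 [221, 221, 218, 219, 220, 221, 219, 220, 222, 222, 232, 185, 9, 49, 33, 0, 2, 9, 5, 1, 8, 15, 2, 5, 4, 10, 5, 8, 2]
422 241 [5, 9, 2, 12, 7, 10, 8, 6, 6, 5, 21, 26, 24, 25, 23, 20, 5, 89, 172, 192, 192, 191, 195, 194, 198, 196, 200, 197, 197]
433 241 [38, 0, 0, 6, 1, 9, 6, 14, 8, 9, 22, 38, 32, 27, 24, 15, 3, 103, 199, 220, 215, 209, 213, 212, 213, 214, 213, 213, 212]
[([399.2, 234.7], 0.88), ([399.7, 238.2], 0.64)]
```

drive_tool(rows=[{"slide": [0, 0, 0], "twist": [0, 0, 0]}, {"slide": [0, 0, 0], "twist": [0, 0, 0]}, {"slide": [0, 0, 0], "twist": [0, 0, 0]}], jaw=1, newtons=20)

```text
time_s: 15.65
tcp_pos: [0.5511, 0.1119, 0.0706]
eef_rot: [[-0.284, 0.959, 0.002], [0.959, 0.284, -0.0], [-0.001, 0.002, -1.0]]
force: [-16.1, -6.4, 57.6]
width: 0.155
gripper_force: 50.2
```

drive_tool(rows=[{"slide": [0, 0, 0], "twist": [0, 0, 0]}, {"slide": [0, 0, 0], "twist": [0, 0, 0]}], jaw=0.89, newtons=20)

```text
time_s: 15.82
tcp_pos: [0.5511, 0.1119, 0.0706]
eef_rot: [[-0.284, 0.959, 0.002], [0.959, 0.284, -0.0], [-0.001, 0.002, -1.0]]
force: [-16.1, -5.8, 58.2]
width: 0.153
gripper_force: 50.2
```

drive_tool(rows=[{"slide": [0, 0, 0], "twist": [0, 0, 0]}, {"slide": [0, 0, 0], "twist": [0, 0, 0]}], jaw=0.86, newtons=20)

```text
time_s: 15.98
tcp_pos: [0.5511, 0.1119, 0.0706]
eef_rot: [[-0.284, 0.959, 0.002], [0.959, 0.284, -0.0], [-0.001, 0.002, -1.0]]
force: [-15.3, -6.0, 57.8]
width: 0.148
gripper_force: 50.2
```

drive_tool(rows=[{"slide": [0, 0, 3], "twist": [0, 0, 0]}, {"slide": [0, 0, 2], "twist": [0, 0, 0]}, {"slide": [0, 0, 0], "twist": [0, 0, 0]}, {"slide": [0, 0, 0], "twist": [0, 0, 0]}], jaw=0.86, newtons=20)

```text
time_s: 16.32
tcp_pos: [0.5509, 0.112, 0.0709]
eef_rot: [[-0.283, 0.959, 0.0], [0.959, 0.283, -0.0], [-0.0, 0.0, -1.0]]
force: [-1.4, -3.3, 12.1]
width: 0.152
gripper_force: 43.9
```

drive_tool(rows=[{"slide": [0, 0, 1], "twist": [0, 0, 0]}, {"slide": [0, 0, 0], "twist": [0, 0, 0]}], jaw=0.845, newtons=20)

```text
time_s: 16.48
tcp_pos: [0.5508, 0.1121, 0.0709]
eef_rot: [[-0.283, 0.959, 0.0], [0.959, 0.283, -0.0], [-0.0, 0.0, -1.0]]
force: [3.2, -1.4, -0.7]
width: 0.153
gripper_force: 31.6
```

drive_tool(rows=[{"slide": [0, 0, 0], "twist": [0, 0, 0]}, {"slide": [0, 0, 0], "twist": [0, 0, 0]}], jaw=0.84, newtons=20)

```text
time_s: 16.65
tcp_pos: [0.5507, 0.1122, 0.0709]
eef_rot: [[-0.283, 0.959, 0.0], [0.959, 0.283, -0.0], [-0.0, 0.0, -1.0]]
force: [5.1, -1.3, -3.6]
width: 0.156
gripper_force: 13.9
```

A jaw value of 0.84 gives a light 14 N grip. I continue down.

drive_tool(rows=[{"slide": [0, 0, -2], "twist": [0, 0, 0]}, {"slide": [0, 0, -2], "twist": [0, 0, 0]}, {"slide": [0, 0, -2], "twist": [0, 0, 0]}, {"slide": [0, 0, 0], "twist": [0, 0, 0]}])

```text
time_s: 16.98
tcp_pos: [0.5507, 0.1123, 0.0671]
eef_rot: [[-0.283, 0.959, 0.0], [0.959, 0.283, 0.0], [0.0, 0.0, -1.0]]
force: [-3.2, -2.7, 20.1]
width: 0.157
gripper_force: 18.0
```

Sliding at about 20 N. I continue.

drive_tool(rows=[{"slide": [0, 0, -2], "twist": [0, 0, 0]}, {"slide": [0, 0, -2], "twist": [0, 0, 0]}, {"slide": [0, 0, -2], "twist": [0, 0, 0]}, {"slide": [0, 0, -2], "twist": [0, 0, 0]}, {"slide": [0, 0, 0], "twist": [0, 0, 0]}])

```text
time_s: 17.4
tcp_pos: [0.5508, 0.1123, 0.0601]
eef_rot: [[-0.283, 0.959, 0.001], [0.959, 0.283, 0.0], [-0.0, 0.001, -1.0]]
force: [-6.8, -3.5, 30.4]
width: 0.16
gripper_force: 24.1
```

```bash
python3 m.py
```

```text
t 17.4 tcp [0.55079949 0.11231072 0.06005042] ux -0.04874977693264816 uy -0.5600153918554317 F [-6.79950402 -3.45310593 30.44663671] 24.055529907345772
expected ptr [403.1 244.7] plate base front inner [399.2 235.9] top front/back mid [433.1 261.9] [432.1 271.1]
398 230 [224, 219, 225, 222, 225, 233, 193, 82, 95, 94, 92, 89, 114, 119, 73, 36, 52, 75, 76, 76, 69, 94, 186, 235, 225, 223, 224, 223, 221]
418 221 [224, 222, 225, 223, 223, 222, 224, 223, 225, 219, 230, 215, 125, 13, 51, 34, 1, 11, 1, 5, 10, 1, 5, 11, 2, 12, 11, 5, 10]
428 252 [1, 9, 11, 0, 0, 12, 11, 2, 10, 12, 21, 29, 26, 17, 28, 13, 0, 142, 215, 203, 201, 204, 201, 202, 201, 201, 199, 200, 202]
440 252 [0, 0, 0, 2, 9, 7, 10, 0, 8, 20, 33, 35, 26, 26, 22, 18, 0, 159, 231, 216, 217, 211, 215, 216, 216, 216, 212, 216, 211]
[([405.3, 246.8], 0.64), ([408.7, 248.0], 0.94)]
```

The pointer has crept back about 1–1.5 mm and is still within about 1 mm of the marker. I add a small forward shift and continue.

drive_tool(rows=[{"slide": [0, 1, -2], "twist": [0, 0, 0]}, {"slide": [0, 0, -2], "twist": [0, 0, 0]}, {"slide": [0, 0, -2], "twist": [0, 0, 0]}, {"slide": [0, 0, -2], "twist": [0, 0, 0]}, {"slide": [0, 0, 0], "twist": [0, 0, 0]}])

```text
time_s: 17.97
tcp_pos: [0.5505, 0.1132, 0.0524]
eef_rot: [[-0.283, 0.959, 0.0], [0.959, 0.283, 0.0], [-0.0, 0.0, -1.0]]
force: [-8.7, -3.2, 35.1]
width: 0.163
gripper_force: 25.4
```

drive_tool(rows=[{"slide": [0, 0, -2], "twist": [0, 0, 0]}, {"slide": [0, 0, -2], "twist": [0, 0, 0]}, {"slide": [0, 0, -2], "twist": [0, 0, 0]}, {"slide": [0, 0, 0], "twist": [0, 0, 0]}])

```text
time_s: 18.3
tcp_pos: [0.5505, 0.1133, 0.0463]
eef_rot: [[-0.283, 0.959, 0.0], [0.959, 0.283, 0.0], [0.0, 0.0, -1.0]]
force: [-8.5, -3.7, 33.7]
width: 0.165
gripper_force: 24.8
```

```bash
python3 m.py
```

```text
t 18.3 tcp [0.55053034 0.11325746 0.04632216] ux -0.04776557667562098 uy -0.5600262124201948 F [-8.51970255 -3.66624029 33.74546064] 24.80393149657175
expected ptr [409.2 256. ] plate base front inner [404.6 247.7] top front/back mid [442.3 278.1] [441.2 288. ]
403 242 [226, 225, 224, 226, 225, 231, 234, 180, 90, 101, 109, 123, 140, 134, 147, 152, 125, 65, 34, 38, 53, 76, 80, 84, 88, 124, 205, 233, 226]
425 233 [224, 224, 224, 222, 225, 224, 223, 225, 224, 226, 236, 194, 15, 46, 67, 13, 8, 6, 5, 6, 0, 10, 9, 3, 6, 8, 4, 13, 5]
437 269 [3, 1, 8, 9, 7, 4, 7, 7, 13, 22, 30, 27, 20, 23, 15, 12, 22, 157, 226, 211, 209, 212, 211, 207, 210, 210, 209, 207, 204]
450 269 [2, 0, 10, 8, 7, 7, 4, 7, 9, 28, 28, 28, 21, 23, 16, 10, 26, 165, 233, 218, 215, 216, 211, 215, 216, 216, 214, 213, 213]
[([410.0, 263.5], 0.7), ([412.4, 259.9], 0.88)]
```

The pointer is about 2 mm short. I move forward 2 mm with the fingers not slipping, then make the last descent.

drive_tool(rows=[{"slide": [-1, 3, 0], "twist": [0, 0, 0]}, {"slide": [0, 0, 0], "twist": [0, 0, 0]}, {"slide": [0, 0, -2], "twist": [0, 0, 0]}, {"slide": [0, 0, -1], "twist": [0, 0, 0]}, {"slide": [0, 0, -1], "twist": [0, 0, 0]}, {"slide": [0, 0, 0], "twist": [0, 0, 0]}])

```text
time_s: 18.95
tcp_pos: [0.5497, 0.1162, 0.0428]
eef_rot: [[-0.283, 0.959, 0.0], [0.959, 0.283, 0.0], [-0.0, 0.0, -1.0]]
force: [-9.7, -3.6, 40.9]
width: 0.165
gripper_force: 31.2
```

```bash
python3 m.py; python3 - <<'E'
from h import *
vision.read_camera('wrist');vision.read_camera('scene')
for c in('wrist','scene'): print(c,[(r['point'],r['confidence'],onz(c,r['point'][::-1],.043)) for r in spotter.place_of('lever_end',c)[:2]])
E
```

```text
t 18.95 tcp [0.54965957 0.11623996 0.04283129] ux -0.04465858305070047 uy -0.5600383789620648 F [-9.74491283 -3.64396484 40.85011912] 31.16743443883024
expected ptr [410.9 259.2] plate base front inner [405.6 255.9] top front/back mid [444.2 288.5] [443.  298.3]
405 245 [227, 226, 225, 227, 225, 224, 224, 225, 225, 226, 232, 179, 39, 19, 11, 13, 9, 23, 41, 48, 35, 96, 149, 157, 124, 67, 128, 204, 235]
426 241 [223, 228, 226, 228, 226, 227, 227, 227, 227, 227, 238, 204, 64, 19, 52, 42, 0, 11, 6, 3, 4, 3, 8, 7, 12, 2, 10, 7, 2]
439 279 [2, 4, 10, 3, 6, 0, 13, 4, 10, 23, 25, 29, 22, 27, 26, 11, 0, 155, 231, 215, 214, 211, 212, 213, 210, 214, 220, 183, 53]
452 279 [5, 7, 3, 13, 8, 5, 15, 6, 13, 21, 28, 26, 26, 29, 20, 24, 0, 159, 233, 220, 217, 217, 215, 217, 214, 216, 213, 213, 211]
[([410.3, 266.1], 0.6), ([411.1, 271.1], 0.58)]
wrist []
scene [([163.7, 344.1], 0.69, array([0.54703058, 0.13043435, 0.043     ])), ([275.6, 401.7], 0.23, array([ 0.81800468, -0.1128653 ,  0.043     ]))]
```

drive_tool(rows=[{"slide": [0, 0, -1], "twist": [0, 0, 0]}, {"slide": [0, 0, -1], "twist": [0, 0, 0]}, {"slide": [0, 0, 0], "twist": [0, 0, 0]}, {"slide": [0, 0, 0], "twist": [0, 0, 0]}])

```text
time_s: 19.63
tcp_pos: [0.5497, 0.1162, 0.0423]
eef_rot: [[-0.283, 0.959, 0.001], [0.959, 0.283, 0.0], [-0.0, 0.001, -1.0]]
force: [-15.0, -5.7, 57.1]
width: 0.162
gripper_force: 39.4
```

The arm moved only 0.5 mm for a 2 mm command while the force rose 16 N, so this is the hard stop. I back off 1 mm and do a final check.

drive_tool(rows=[{"slide": [0, 0, 1], "twist": [0, 0, 0]}, {"slide": [0, 0, 0], "twist": [0, 0, 0]}, {"slide": [0, 0, 0], "twist": [0, 0, 0]}])

```text
time_s: 19.88
tcp_pos: [0.5497, 0.1162, 0.0424]
eef_rot: [[-0.283, 0.959, 0.001], [0.959, 0.283, 0.0], [-0.0, 0.001, -1.0]]
force: [-11.5, -4.7, 45.9]
width: 0.163
gripper_force: 37.8
```

```bash
python3 m.py; python3 - <<'E'
from h import *
for c in('top','scene'):
    vision.read_camera(c)
    print(c,[(np.round(r['point'],0),round(r['confidence'],2),onz(c,r['point'][::-1],.012).round(3)) for r in spotter.place_of('cup',c)[:6]])
E
```

```text
t 19.8833 tcp [0.54968766 0.11615062 0.04239952] ux -0.044752228728176566 uy -0.5600399371798559 F [-11.47568448  -4.66114521  45.88126497] 37.760052594094304
expected ptr [411.1 259.6] plate base front inner [405.8 256.1] top front/back mid [444.5 288.8] [443.3 298.7]
405 245 [226, 227, 227, 227, 225, 225, 226, 224, 224, 225, 232, 235, 174, 46, 44, 36, 12, 22, 33, 48, 42, 54, 117, 163, 126, 71, 74, 176, 236]
426 242 [226, 225, 226, 224, 226, 226, 225, 226, 227, 233, 222, 130, 8, 66, 63, 0, 0, 10, 2, 4, 0, 11, 8, 7, 4, 0, 8, 11, 8]
439 279 [6, 9, 8, 10, 6, 9, 1, 7, 9, 23, 24, 23, 27, 24, 24, 22, 9, 64, 177, 225, 214, 213, 215, 213, 211, 214, 220, 182, 53]
453 279 [0, 1, 4, 8, 0, 9, 14, 6, 9, 21, 28, 29, 31, 24, 26, 18, 9, 111, 205, 223, 219, 217, 217, 215, 215, 214, 211, 209, 206]
[([410.7, 264.6], 0.94), ([411.0, 269.5], 0.65)]
top [(array([269., 320.]), 0.66, array([ 0.387, -0.01 ,  0.012])), (array([225., 408.]), 0.61, array([ 0.519, -0.261,  0.012])), (array([197., 218.]), 0.61, array([0.585, 0.295, 0.012])), (array([224., 284.]), 0.42, array([0.512, 0.095, 0.012]))]
scene [(array([271., 234.]), 0.94, array([ 0.523, -0.261,  0.012])), (array([148., 391.]), 0.88, array([0.599, 0.3  , 0.012])), (array([154., 302.]), 0.72, array([0.407, 0.141, 0.012])), (array([188., 267.]), 0.6, array([ 0.417, -0.023,  0.012]))]
```

```bash
python3 -c "
from workcell import bot
print(bot.hand_in())"
```

```text
the job is handed in; nothing more can be done
None
```

I handed the job in with every step done, but no verdict came back: the cup stands mouth down near the board's middle, the leg is held by its post about 1–2 mm from the marker, and the lever is pressed down to its hard stop.

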